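# Load a vial carrier under the reader's spring flap

### The arm

A 6-joint arm with a two-finger parallel gripper is mounted at the origin on the work surface. World frame = base frame: x ahead of the robot, y to its left, z up, the work surface at z = 0. Lengths are in mm, angles in degrees, forces in N, time in s.
With the tool pointing down it reaches from about 300 to 850 mm from the base axis. Payload 4.2 kg.
Tool frame: the origin (TCP) lies midway between the tips of the shut fingers; the grasp point (between the pads) lies env.grip_depth behind it (env.grip_depth is the distance from the TCP to the grasp point, in mm); z points along the fingers, y is the direction in which the jaws open and shut (so a half turn about z gives the same grasp; the last joint's range is limited). The gripper opens to 91 mm and grips with 3 to 60 N. Pads are 32 mm wide; open, the fingers measure 118 mm over their backs; the gripper's body (76 mm by 178 mm) begins 60 mm behind the grasp point.
Start: joints at [75.287, 18.312, 89.639, -0, 72.044, -1.146], TCP at [134.892, 558.97, 213.976] pointing down, gripper open.
Joint ranges: [-177.97, 177.97], [-48.28, 115.42], [12.27, 149.76], [-77.06, 257.06], [2.81, 150.46], [-146.56, 146.56]. Speed limits (degrees/s): [147.25, 147.25, 180, 180, 180, 180].

### API

Orientations are given as [roll, pitch, yaw] about the fixed x, y, z axes, in that order (R = Rz(yaw) Ry(pitch) Rx(roll)).
In Python, from workcell import env, cams, spotter gives the robot as it stands.
- The arm moves only by the tool apply_moves, never from a script. Its argument "plan" is a list of rows, each an object with "jaw": the closure, from 0 (fully open) to 1 (shut); "delta_pos": the shift along the tool's x, y, z in mm, a list of three; "spin": the turn about the tool's z in rad. In form: [{"jaw": jaw, "delta_pos": [dx, dy, dz], "spin": spin}, ...]. A call has exactly 8 rows; each row is the pose to reach, as a shift and turn from the pose measured when the call began, along the tool's axes at that moment; what a row does not reach only later rows make up. A row lasts 1/8 s, in which the tool goes at most 62.5 mm and 10.7 degrees, less where a joint would pass 70% of its speed; a pose out of reach is approached as far as the arm can. A call with a gripper value outside its range is refused whole. The fingers move at their own pace and stop on an object; "squeeze" is the grip in N (left out, the last holds). Time passes only in rows, so rows that repeat a pose let the fingers close, or fill a call up. It gives the time, the measured TCP pose, the force and the opening at its end, in the units of the state.
- env.state(): the state, without advancing time (a new reading comes with each control period).
- cams.grab_frame(name): name is "scene" or "top" or "wrist"; returns the picture (384x512x3 uint8, red, green, blue); there is no depth.
- cams.calibration(name): a dict with "camera_matrix" (3x3 intrinsics, pixels), "k1" (the pictures are not rectified: a ray, as slopes to the right and down, at radius r is drawn at 1 + k1 r^2 times it, then the intrinsics apply), "rvec" (rotation vector, rad) and "tvec" (3), from world to camera coordinates, as OpenCV has them. Camera axes: x right, y down, z forward; pixel columns grow to the right and rows downward; lengths in mm; the calibration is good to about 2 mm. A picture is of the moment at which its call begins: read the wrist's pose just before it. calibration takes no time and is no camera call; for the wrist camera it gives the pose at the moment of the call.
- env.job_done(): hands the job in, once; it reports no verdict.
Trained networks look in the newest picture that a camera, given by its name, has taken for a name from the list of things; names that differ only in an ending like _2 or _b are one class to them, and where a whole thing is asked for, a point or a joint stands for the part that bears it (a point fixed in the world has none). Each returns a list of dicts, best first, with "confidence" (0 to 1); they miss things now and then, are a little off and sometimes report something else, mostly with a low value. They report only what shows in the picture. A call takes as long as a camera call. They do not tell look-alikes from the thing itself.
- spotter.masks_of(camera, target): "region" (384x512 bool, what is visible of it) and "extent" ([left, top, right, bottom] in pixels, round what is visible of it).
The state is a dict: "time_s": time; "qpos": joint angles; "qvel": joint speeds; "effort": joint torques, N m; "ee_pos": TCP position; "ee_rot": TCP orientation; "force": force on the tool from outside, world axes, zero at the start; "torque": the same for the moment, N m; "gripper_width": finger opening in mm.
Only numpy, scipy, OpenCV 4.12 (cv2) and the standard library are available. Lean on these libraries where they do the work, as an engineer would, in place of code of your own. Each camera call takes 0.05 s, during which the arm holds its last target.

### The job

Load the vial carrier into the benchtop reader: with one fingertip press the bar beside the channel down and hold it, so that the spring-closed flap stays open, while the other fingertip pushes the carrier by its end plate along the channel under the flap. Push it fully home, then take the hand away so that the flap drops shut behind the block. Only press and push: do not lift or tip the carrier, and leave the spray bottle, the jar and the tube rack alone.

Things in the scene. Friction and masses are not known exactly. Their poses are not given: they have to be found in the camera images.
- reader: Fixed benchtop reader with an open loading channel in front. Origin: on the bench on the channel's centre line, below the front face of the shut flap blade; x along the channel into the reader (push direction), y left, z up. Channel floor 6 mm thick, x -195 to 90 mm, y -55 to 55. Rails 5 mm thick, tops at z 20, inner faces y +-32, x -185 to 75 mm.
- stop (a point): End of the bay at the channel floor's level: front of the white reader case, at x = 75 mm in the reader's frame. The case runs on 165 mm behind it, 210 mm wide, 72 mm high. The carrier is home when its block meets this face.
- hinge (a point): Middle of the flap's hinge shaft, which runs along the reader's x, at y = 46, z = 28 mm in the reader's frame, radius 4 mm, between two brackets (34 mm high) at x = -192 and 66 mm.
- flap (a joint): Flap angle about the hinge shaft, rad: 0 shut (by its spring), 0.5 fully open (hard stop). The flap is a rocker: cover and blade right of the shaft, press bar left of it; pressing the bar down raises the blade. Above 0.3 the blade clears the carrier; 0.4 or more is comfortable. 2 to 3 N on the middle of the bar starts it, 5 to 6 N opens it fully; released, it shuts by itself.
- bar (a point): Centre of the top face of the press bar, a flat grey metal strip 165 mm long (reader x -190 to -25), 34 wide, 4 thick. Reader frame: x -107.5, y 85 mm, z 38 shut, 18 fully open. It leans 0.25 rad, its outer (left) edge up when shut, down when fully open. A fingertip may slide along it.
- blade (a point): Middle of the lower edge of the flap's dark steel blade, 4 mm thick (reader x 0 to 4), y -32 to 10, edge at z 15 mm when shut; it rises and swings right as the flap opens. Behind it a clear cover over the bay (x 0 to 68, y -36 to 44, z 28 to 31 mm when shut).
- carrier: Loose grey vial carrier, about 150 g, in the channel. Origin: centre of its block's underside, 6 mm above the bench; x to the reader, z up. Block 60 x 60 x 18 mm high, six white caps on top; behind it a tongue (x -30 to -64) 30 wide, 5 high, then an upright end plate (x -64 to -70). Home: origin at reader x 45 mm, the shut blade over the tongue, between block and end plate.
- end_plate (a point): Centre of the rear face of the carrier's end plate (6 mm thick, 56 wide, 32 high), 22 mm above the bench, 70 mm behind the carrier's origin: the face to push. A fingertip may push it anywhere up to 22 mm to the side.
- sprayer: Clear spray bottle with blue neck, 66 mm across, 144 mm high; origin at the centre of its underside. Leave alone.
- jar: Amber lidded jar, 56 mm across, 85 mm high; origin at the centre of its underside. Leave alone.
- tube_rack: Steel tube rack with ten capped tubes, 130 x 60 mm, 78 mm high; origin at the centre of its underside. Leave alone.
Things that resemble listed ones, but are neither listed nor needed, are in the scene too. There is more than one size of the carrier; the job needs the smallest.

How it is judged:
By the outcome, as a careful person would: the job done as asked, in the order asked, and still so for the second after the job is handed in, with the robot touching nothing.
It also fails if it takes over 40 s, if anything falls off the work surface, if the arm or the gripper's body presses on something with over 40 N, if the wrist force passes 120 N, or if a joint passes its speed limit or range.

## Working session

There is one attempt and no reset: what is moved stays moved. The work goes in short steps, Python scripts to look and compute and a tool call to move; the robot and the scene stay as the last step left them, time stands still between calls to the robot, and variables do not carry over. Pictures are saved under pics/ and viewed, and the job is handed in when it is done.

Besides the shell and the picture viewer there is one more tool, called after "Request:" as name([rows], argument=value, ...), one row to a line, values as JSON. apply_moves: Moves the arm, as the interface text tells. Its arguments: {"type":"object","properties":{"plan":{"type":"array"},"squeeze":{"type":"number"}},"required":["plan"]}

```bash
ls; mkdir -p pics; python3 - <<'E'
from workcell import env,cams,spotter
import cv2
s=env.state();print(s, env.grip_depth)
for n in("scene","top","wrist"):
    im=cams.grab_frame(n);cv2.imwrite(f"pics/{n}0.png",cv2.resize(im[:,:,::-1],None,fx=1.5,fy=1.5,interpolation=cv2.INTER_CUBIC))
    c=cams.calibration(n);print(n,{k:(v.tolist() if hasattr(v,'tolist') else v) for k,v in c.items()})
E
```

```text
pics
{'time_s': 0.0, 'qpos': array([ 7.52849848e+01,  1.83507634e+01,  8.97053272e+01, -1.47023326e-03,
        7.20435777e+01, -1.14362005e+00]), 'qvel': array([ 0.04056493, -0.04588704,  0.05895235, -0.08289423, -0.03826377,
       -0.03383746]), 'effort': array([ 1.98223388e-03, -4.12473428e+01, -2.31979609e+01,  7.28976564e-02,
        4.55199892e-02, -1.21119401e-04]), 'ee_pos': array([134.78625353, 558.46793576, 213.1363874 ]), 'ee_rot': array([-1.79900324e+02, -5.91689030e-04,  1.66429059e+02]), 'force': array([-0.45367535, -0.63693176,  0.06448404]), 'torque': array([ 0.00719658, -0.04894868, -0.00600295]), 'gripper_width': 91.10396643661096} 18.8
scene {'camera_matrix': [[388.8793304780402, 0.0, 256.15726639798567], [0.0, 388.8793304780402, 185.51806944040268], [0.0, 0.0, 1.0]], 'k1': -0.11586594725909989, 'rvec': [1.3123661586485669, 2.2494558456788525, -0.8981999594887885], 'tvec': [257.81522882985206, -358.8531013204898, 1471.2200510434452]}
top {'camera_matrix': [[418.40410361065136, 0.0, 257.81332096648305], [0.0, 418.40410361065136, 188.96382816312166], [0.0, 0.0, 1.0]], 'k1': -0.15476387857850632, 'rvec': [2.1783151402408074, -2.1322328647377407, 0.147089692711347], 'tvec': [41.9242852213674, 582.5498666382323, 992.8524782333486]}
wrist {'camera_matrix': [[285.6407988834616, 0.0, 255.60283295596525], [0.0, 285.6407988834616, 191.91585140396103], [0.0, 0.0, 1.0]], 'k1': -0.01747466680766306, 'rvec': [-2.3052913789436307, -1.8163629847711737, -0.22608553709148985], 'tvec': [-574.5166726815626, -28.568248828034683, 390.510018124933]}
```

View pics/scene0.png

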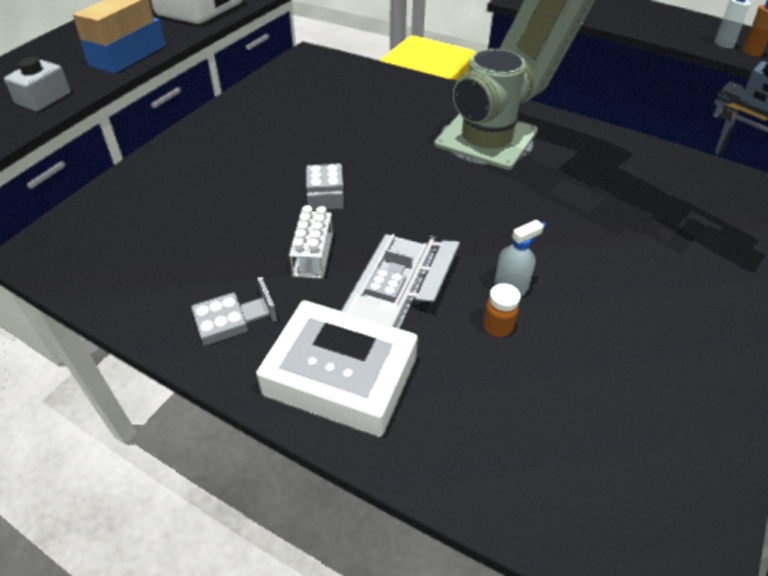

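View pics/top0.png

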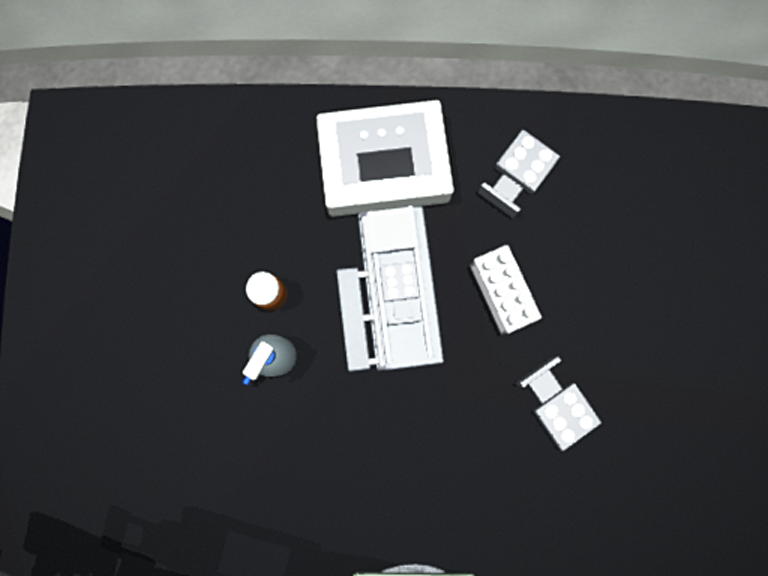

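View pics/wrist0.png

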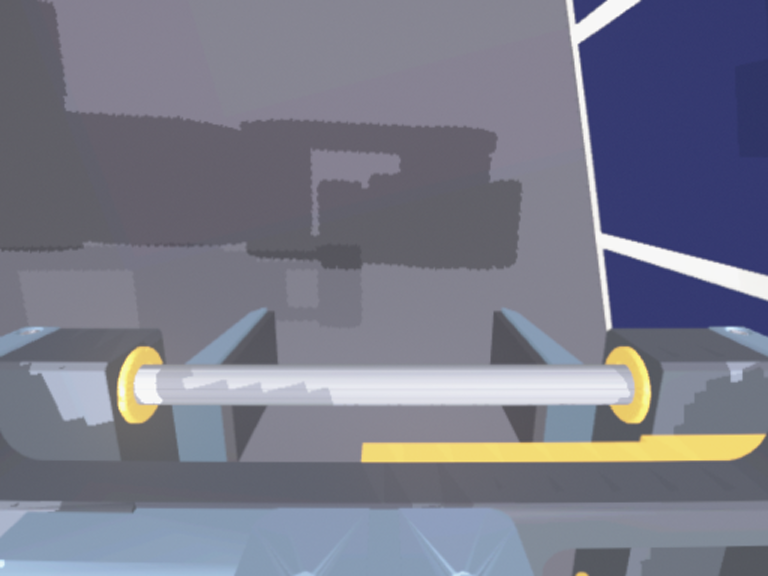

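The carrier look-alikes in top0 are at (525,165) and (567,415), both loose on the bench. The small one in the channel is at (400,280), so I choose that one and will check it in a close crop.

```bash
python3 - <<'E'
from workcell import env,cams,spotter
import cv2
im=cams.grab_frame("top");cv2.imwrite("raw_top.png",im[:,:,::-1])
c=im[125:255,205:310,::-1];cv2.imwrite("pics/topcrop.png",cv2.resize(c,None,fx=4.6,fy=4.6,interpolation=cv2.INTER_CUBIC))
im=cams.grab_frame("scene");cv2.imwrite("raw_scene.png",im[:,:,::-1])
c=im[145:290,165:315,::-1];cv2.imwrite("pics/scenecrop.png",cv2.resize(c,None,fx=4.,fy=4.,interpolation=cv2.INTER_CUBIC))
E
```

```text
(no output)
```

View pics/topcrop.png

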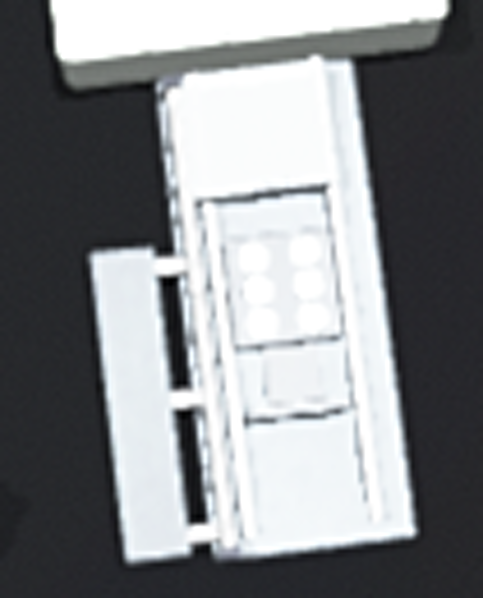

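View pics/scenecrop.png

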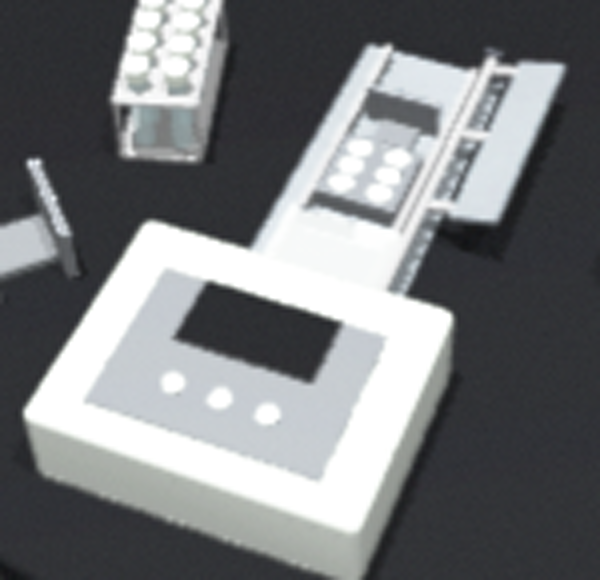

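```bash
cat > h.py <<'E'
import numpy as np,cv2
from workcell import env,cams,spotter
def proj(n,P,c=None):
    c=c or cams.calibration(n);P=np.asarray(P,float).reshape(-1,3)
    R=cv2.Rodrigues(np.array(c['rvec'],float))[0];X=P@R.T+np.array(c['tvec'],float).ravel()
    s=X[:,:2]/X[:,2:];r2=(s**2).sum(1,keepdims=True);s=s*(1+c['k1']*r2);K=np.array(c['camera_matrix'])
    return s*[K[0,0],K[1,1]]+[K[0,2],K[1,2]]
def unproj(n,uv,z,c=None):
    c=c or cams.calibration(n);K=np.array(c['camera_matrix'],float)
    s=cv2.undistortPoints(np.array([[uv]],float),K,np.array([c['k1'],0,0,0.])).ravel()
    R=cv2.Rodrigues(np.array(c['rvec'],float))[0];t=np.array(c['tvec'],float).ravel()
    o=-R.T@t;d=R.T@[s[0],s[1],1];return o+d*(z-o[2])/d[2]
def r2w(p,P):
    P=np.asarray(P,float).reshape(-1,3);a=p[2];R=np.array([[np.cos(a),-np.sin(a),0],[np.sin(a),np.cos(a),0],[0,0,1]])
    return P@R.T+[p[0],p[1],0]
E
cat > fit.py <<'E'
from h import *
from scipy.optimize import least_squares
bo=[101.5,42.2];bi=[68.5,33.8]
top=[([-190,*bo],(127,563)),([-25,*bo],(90,252)),([-25,*bi],(153,247)),([-190,*bi],(188,553)),([-195,-55,6],(415,535)),([0,-36,31],(330,187))]
sc=[([-190,*bo],(565,65)),([-25,*bo],(497,222)),([-25,*bi],(440,213)),([-190,*bi],(520,62)),([-195,-55,6],(372,45))]
tp=np.array([a for a,b in top]);tq=np.array([b for a,b in top])/4.6+[205,125]
sp=np.array([a for a,b in sc]);sq=np.array([b for a,b in sc])/4.+[165,145]
ct,cs=cams.calibration("top"),cams.calibration("scene")
def f(p,w=(1,1)):
    return np.r_[((proj("top",r2w(p,tp),ct)-tq)*w[0]).ravel(),((proj("scene",r2w(p,sp),cs)-sq)*w[1]).ravel()]
for w in((1,1),(1,0),(0,1)):
    r=least_squares(lambda p:f(p,w),[600,0,0.]);print(w,r.x[:2],np.degrees(r.x[2]))
    print(f(r.x).reshape(-1,2).round(1).tolist())
    if w==(1,1): np.save("pose.npy",r.x)
p=np.load("pose.npy")
# carrier end plate top edge rear (z 38)
print("plate top", unproj("top",np.array((300,412))/4.6+[205,125],38), unproj("scene",np.array((402,112))/4+[165,145],38))
E
python3 fit.py
```

```text
(1, 1) [640.01892487  40.82183072] 7.897731120038161
[[-1.2, -0.3], [-0.5, 0.3], [-0.7, 0.4], [-0.8, 0.3], [-0.8, 0.3], [1.2, -1.0], [-0.7, -0.5], [-1.2, -0.7], [1.1, 0.2], [-0.5, -0.5], [-1.7, -0.7]]
(1, 0) [640.26933888  40.60518482] 8.394684174457197
[[-0.4, -0.1], [-0.3, 0.5], [-0.5, 0.5], [-0.0, 0.3], [-0.1, -0.0], [1.3, -1.2], [-1.3, -0.8], [-1.3, -0.9], [1.0, 0.1], [-1.0, -0.7], [-2.4, -0.7]]
(0, 1) [639.97995653  41.08249292] 7.024582413213303
[[-2.6, -0.8], [-0.8, -0.3], [-1.0, -0.0], [-2.2, -0.0], [-2.0, 0.8], [1.2, -0.8], [0.1, 0.1], [-1.2, -0.2], [1.2, 0.6], [0.5, -0.0], [-0.7, -0.6]]
plate top [519.02675087  22.68985581  38.        ] [537.64930164  35.91773465  38.        ]
```

```bash
cat > ov.py <<'E'
from h import *
import sys
p=np.load("pose.npy");cx=float(sys.argv[1]);tag=sys.argv[2]
def box(x0,x1,y0,y1,z0,z1):
    V=[[x,y,z] for x in(x0,x1) for y in(y0,y1) for z in(z0,z1)]
    return [(V[i],V[j]) for i in range(8) for j in range(i+1,8) if bin(i^j).count('1')==1]
L=[]
for b,col in((box(-195,90,-55,55,0,6),(0,0,255)),(box(-185,75,32,37,6,20),(0,160,0)),(box(-185,75,-37,-32,6,20),(0,160,0)),(box(0,68,-36,44,28,31),(255,0,255)),
  (box(cx-30,cx+30,-30,30,6,24),(255,0,0)),(box(cx-70,cx-64,-28,28,6,38),(255,128,0)),(box(75,240,-105,105,0,72),(0,128,255))):
    L+=[(e,col) for e in b]
o=[[-190,101.5,42.2],[-25,101.5,42.2],[-25,68.5,33.8],[-190,68.5,33.8]]
L+=[((o[i],o[(i+1)%4]),(0,200,200)) for i in range(4)]
for n,(x,y,w,h),s in(("top",(200,125,115,135),4.4),("scene",(165,145,150,145),4.)):
    im=cv2.imread(f"raw_{n}.png")[y:y+h,x:x+w];im=cv2.resize(im,None,fx=s,fy=s,interpolation=cv2.INTER_CUBIC);c=cams.calibration(n)
    for e,col in L:
        q=((proj(n,r2w(p,e),c)-[x,y]+.5)*s).astype(int);cv2.line(im,tuple(map(int,q[0])),tuple(map(int,q[1])),col,1)
    cv2.imwrite(f"pics/ov_{n}_{tag}.png",im)
E
python3 ov.py -48 a
```

```text
(no output)
```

View pics/ov_top_a.png

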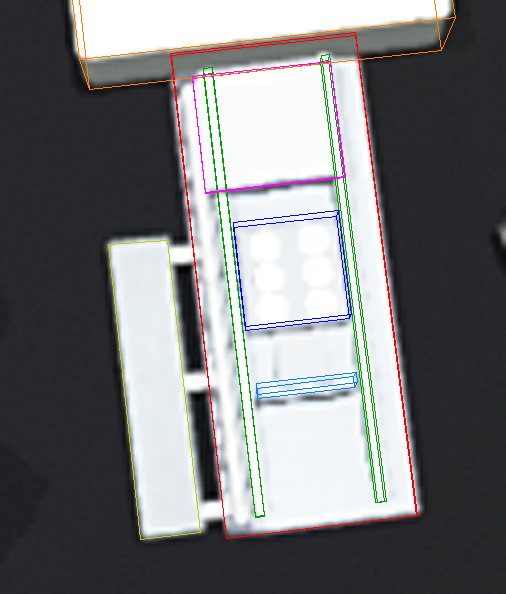

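View pics/ov_scene_a.png

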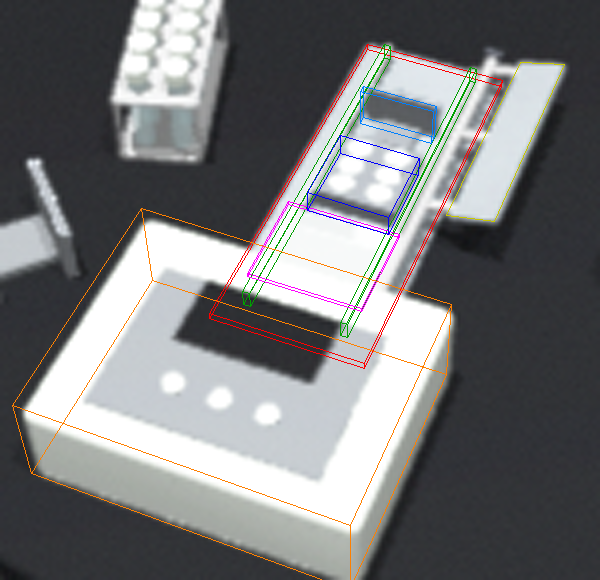

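The overlay shows the model matches: bar, channel and case edges are within about 1 px in the top view, and the carrier sits slightly further back than drawn, with the plate's rear at crop (305,402). The small carrier in the channel is confirmed. Next I'll check clearance to the bottle and the wrist camera.

```bash
sed -i 's/,(\[0,-36,31\],(330,187))//' fit.py; sed -i 's/,((\[0,-36/&/' fit.py; sed -i 's/,(\[0,-36,31\],(330,187))//' fit.py; python3 fit.py | head -2; python3 - <<'E'
from h import *
p=np.load("pose.npy");print(p,np.degrees(p[2]))
def w2r(P): 
    d=np.asarray(P)[:2]-p[:2];c,s=np.cos(p[2]),np.sin(p[2]);return [c*d[0]+s*d[1],-s*d[0]+c*d[1]]
for t in("sprayer","jar"):
  for n in("top","scene"):
    cams.grab_frame(n)
    for m in spotter.masks_of(n,t)[:2]: print(t,n,m['confidence'],m['extent'])
for nm,uv,z in(("spray neck",(179,237),110),("spray head L",(163,255),130),("spray head R",(181,230),135),("jar lid",(175,193),85)):
    P=unproj("top",uv,z);print(nm,P.round(),np.round(w2r(P)))
c=cams.calibration("wrist");R=cv2.Rodrigues(np.array(c['rvec']))[0];o=-R.T@np.array(c['tvec']).ravel();s=env.state()
print("cam in world",o,s['ee_pos'])
print("plate",w2r(unproj("top",np.array((300,412))/4.6+[205,125],38)),w2r(unproj("scene",np.array((405,103))/4+[165,145],38)))
for x,y in((-150,44.5),(-41,44.5)): print(r2w(p,[x,y,0]))
E
```

```text
(1, 1) [640.22158585  40.18253064] 7.756073828408978
[[-1.1, -0.5], [-0.3, 0.1], [-0.5, 0.2], [-0.8, 0.2], [-0.7, 0.3], [-0.8, -0.4], [-1.5, -0.6], [0.9, 0.3], [-0.5, -0.5], [-1.8, -0.7]]
[6.40221586e+02 4.01825306e+01 1.35369025e-01] 7.756073828408978
sprayer top 0.59 [159.3, 223.0, 196.2, 254.8]
sprayer scene 0.79 [329.2, 146.0, 362.0, 194.4]
sprayer scene 0.43 [172.4, 154.7, 308.9, 290.8]
jar top 0.93 [164.3, 183.5, 192.1, 204.4]
jar scene 0.77 [321.4, 187.5, 346.0, 224.3]
spray neck [458. 231. 110.] [-155.  214.]
spray head L [417. 262. 130.] [-191.  250.]
spray head R [473. 223. 135.] [-141.  204.]
jar lid [561. 250.  85.] [-50. 218.]
cam in world [ 67.59020308 575.70826594 384.76809412] [134.87621734 558.96107567 213.9881554 ]
plate [np.float64(-122.44683661790586), np.float64(-0.9766783278245335)] [np.float64(-111.63736729843018), np.float64(8.371962089217641)]
[[485.58830573  64.03203125   0.        ]]
[[593.59112975  78.74223193   0.        ]]
```

Bottle edge is about 35 mm clear of the gripper body's path. Moving over the bar with the jaws along the reader's y.

Request:
apply_moves([
  {"jaw": 0.165, "delta_pos": [-45, -40, 0], "spin": -0.04},
  {"jaw": 0.165, "delta_pos": [-90, -80, 0], "spin": -0.08},
  {"jaw": 0.165, "delta_pos": [-135, -120, 0], "spin": -0.12},
  {"jaw": 0.165, "delta_pos": [-180, -158, 0], "spin": -0.17},
  {"jaw": 0.165, "delta_pos": [-225, -198, 0], "spin": -0.22},
  {"jaw": 0.165, "delta_pos": [-270, -237, 0], "spin": -0.27},
  {"jaw": 0.165, "delta_pos": [-315, -275, 0], "spin": -0.32},
  {"jaw": 0.165, "delta_pos": [-360, -314, 0], "spin": -0.372},
])

```text
time_s: 1.65
ee_pos: [412.2, 167.7, 214.3]
ee_rot: [180.0, 0.1, -172.2]
force: [0.4, 1.0, 0.0]
gripper_width: 76.3
```

```bash
cat > d.py <<'E'
from h import *
import sys
from scipy.spatial.transform import Rotation as Rn
p=np.load("pose.npy");s=env.state()
R=Rn.from_euler('xyz',s['ee_rot'],degrees=True).as_matrix()
c,sn=np.cos(p[2]),np.sin(p[2]);d=s['ee_pos'][:2]-p[:2]
print("t",round(s['time_s'],2),"reader",np.round([c*d[0]+sn*d[1],-sn*d[0]+c*d[1],s['ee_pos'][2]],1),"rot",s['ee_rot'].round(1),"F",s['force'].round(1),"w",round(s['gripper_width'],1))
if len(sys.argv)>3:
    x,y,z=map(float,sys.argv[1:4]);T=r2w(p,[x,y,z])[0]
    print("delta",(R.T@(T-s['ee_pos'])).round(1),"spin",np.radians(((s['ee_rot'][2]-(180+np.degrees(p[2]))+180)%360)-180).round(3))
E
python3 d.py -150 44.5 90
```

```text
t 1.65 reader [-208.7  157.1  214.3] rot [ 1.800e+02  1.000e-01 -1.722e+02] F [0.4 1.  0. ] w 76.3
delta [ -58.4 -112.8  124.3] spin 0.002
```

Request:
apply_moves([
  {"jaw": 0.165, "delta_pos": [-20, -40, 0], "spin": 0},
  {"jaw": 0.165, "delta_pos": [-40, -80, 0], "spin": 0},
  {"jaw": 0.165, "delta_pos": [-58, -113, 0], "spin": 0},
  {"jaw": 0.165, "delta_pos": [-58, -113, 40], "spin": 0},
  {"jaw": 0.165, "delta_pos": [-58, -113, 80], "spin": 0},
  {"jaw": 0.165, "delta_pos": [-58, -113, 120], "spin": 0},
  {"jaw": 0.165, "delta_pos": [-58, -113, 149], "spin": 0},
  {"jaw": 0.165, "delta_pos": [-58, -113, 149], "spin": 0},
])

```text
time_s: 2.65
ee_pos: [483.7, 63.6, 63.7]
ee_rot: [180.0, -0.2, -172.2]
force: [-0.0, 0.2, 1.3]
gripper_width: 75.9
```

```bash
python3 d.py -150 44.5 50; python3 - <<'E'
from h import *
for n,(x,y,w,h),s in(("top",(190,125,130,135),4.4),("scene",(165,100,200,150),4.),("wrist",(0,0,512,384),1.5)):
    im=cams.grab_frame(n)[y:y+h,x:x+w,::-1];cv2.imwrite(f"pics/b_{n}.png",cv2.resize(im,None,fx=s,fy=s,interpolation=cv2.INTER_CUBIC))
E
```

```text
t 2.65 reader [-151.9   44.3   63.7] rot [ 180.    -0.2 -172.2] F [-0.   0.2  1.3] w 75.9
delta [-2.   0.2 13.7] spin 0.001
```

View pics/b_wrist.png

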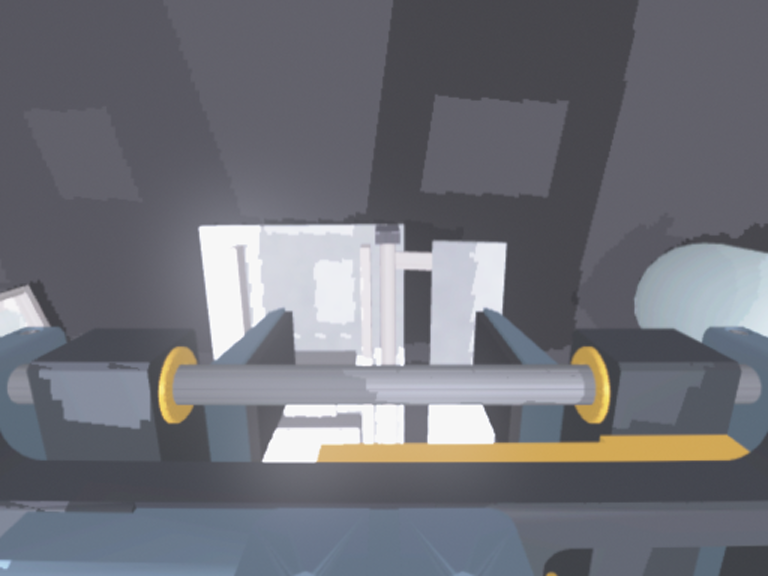

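View pics/b_scene.png

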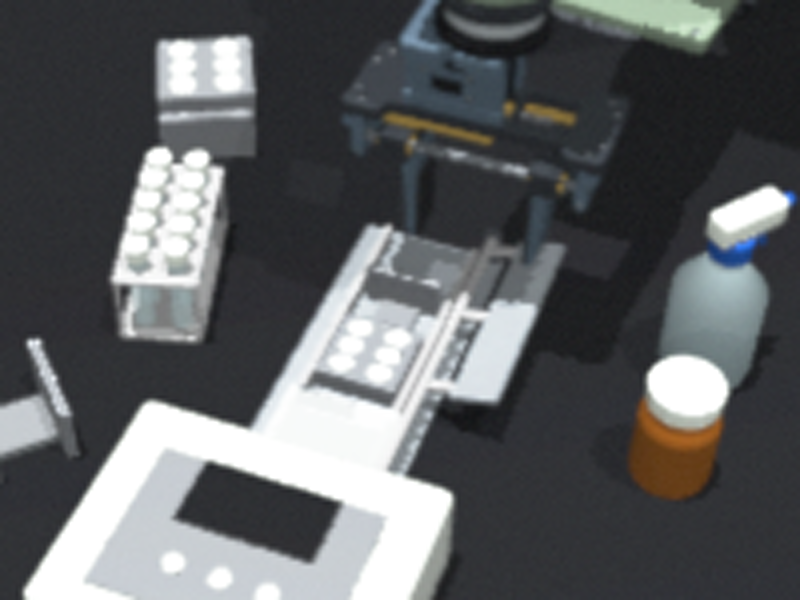

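View pics/b_top.png

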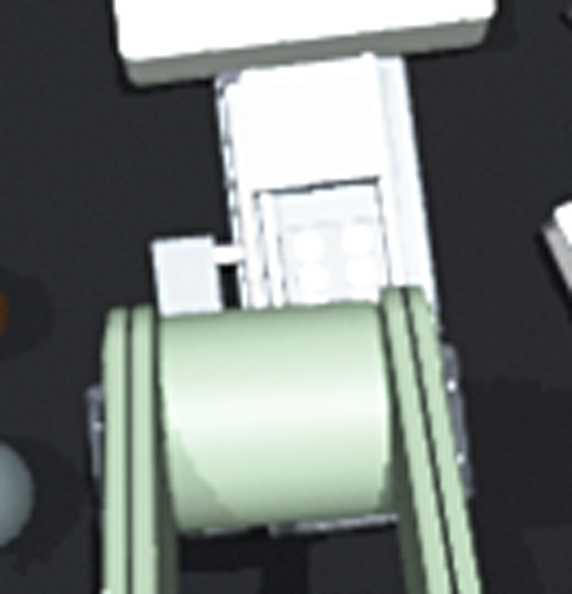

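The wrist and scene views show the right finger over the bar (scene crop 540,250) and the other finger over the channel behind the end plate (415,225). The bottle at (725,290) is clear. Pressing down.

Request:
apply_moves([
  {"jaw": 0.165, "delta_pos": [0, 0, 10], "spin": 0},
  {"jaw": 0.165, "delta_pos": [0, 0, 18], "spin": 0},
  {"jaw": 0.165, "delta_pos": [0, 0, 24], "spin": 0},
  {"jaw": 0.165, "delta_pos": [0, 0, 29], "spin": 0},
  {"jaw": 0.165, "delta_pos": [0, 0, 33], "spin": 0},
  {"jaw": 0.165, "delta_pos": [0, 0, 37], "spin": 0},
  {"jaw": 0.165, "delta_pos": [0, 0, 40], "spin": 0},
  {"jaw": 0.165, "delta_pos": [0, 0, 40], "spin": 0},
])

```text
time_s: 3.8
ee_pos: [486.7, 64.2, 26.6]
ee_rot: [180.0, 0.2, -172.2]
force: [-1.0, 2.9, 4.9]
gripper_width: 75.8
```

```bash
python3 d.py -150 44.5 20; python3 - <<'E'
from h import *
for n,(x,y,w,h),s in(("scene",(165,100,200,150),4.),):
    im=cams.grab_frame(n)[y:y+h,x:x+w,::-1];cv2.imwrite(f"pics/c_{n}.png",cv2.resize(im,None,fx=s,fy=s,interpolation=cv2.INTER_CUBIC))
E
```

```text
t 3.8 reader [-148.9   44.5   26.6] rot [ 180.     0.2 -172.2] F [-1.   2.9  4.9] w 75.8
delta [ 1.1 -0.   6.6] spin 0.001
```

View pics/c_scene.png

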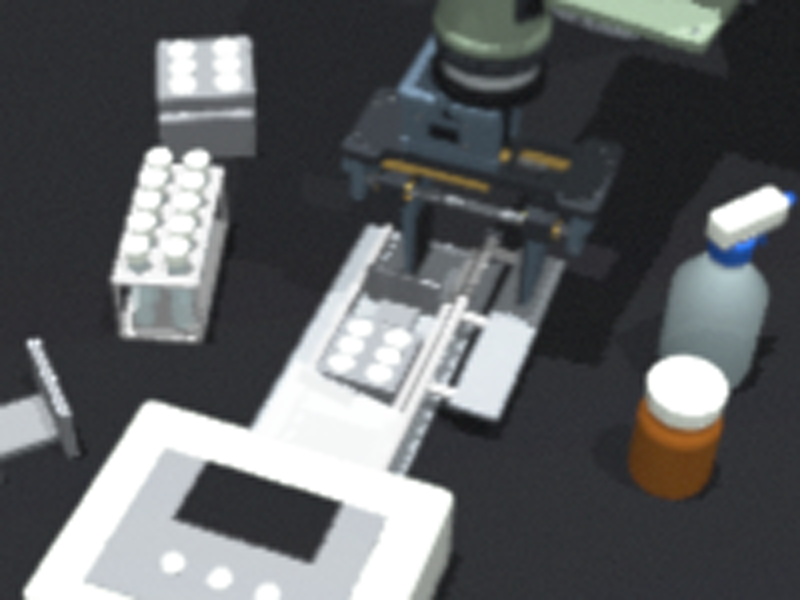

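The bar (490,370) has gone down and the cover is rising, so the contact works. Pressing further.

Request:
apply_moves([
  {"jaw": 0.165, "delta_pos": [0, 0, 2], "spin": 0},
  {"jaw": 0.165, "delta_pos": [0, 0, 4], "spin": 0},
  {"jaw": 0.165, "delta_pos": [0, 0, 6], "spin": 0},
  {"jaw": 0.165, "delta_pos": [0, 0, 7], "spin": 0},
  {"jaw": 0.165, "delta_pos": [0, 0, 8], "spin": 0},
  {"jaw": 0.165, "delta_pos": [0, 0, 8], "spin": 0},
  {"jaw": 0.165, "delta_pos": [0, 0, 8], "spin": 0},
  {"jaw": 0.165, "delta_pos": [0, 0, 8], "spin": 0},
])

```text
time_s: 4.85
ee_pos: [486.9, 63.4, 19.0]
ee_rot: [-180.0, 0.3, -172.1]
force: [-1.5, -2.5, 6.0]
gripper_width: 76.1
```

```bash
python3 d.py -150 44.5 20; python3 - <<'E'
from h import *
for n,(x,y,w,h),s in(("scene",(205,130,130,110),6.),):
    im=cams.grab_frame(n)[y:y+h,x:x+w,::-1];cv2.imwrite(f"pics/d_{n}.png",cv2.resize(im,None,fx=5,fy=5,interpolation=cv2.INTER_CUBIC))
E
```

```text
t 4.85 reader [-148.8   43.7   19. ] rot [-180.     0.3 -172.1] F [-1.5 -2.5  6. ] w 76.1
delta [ 1.2  0.8 -1. ] spin 0.002
```

View pics/d_scene.png

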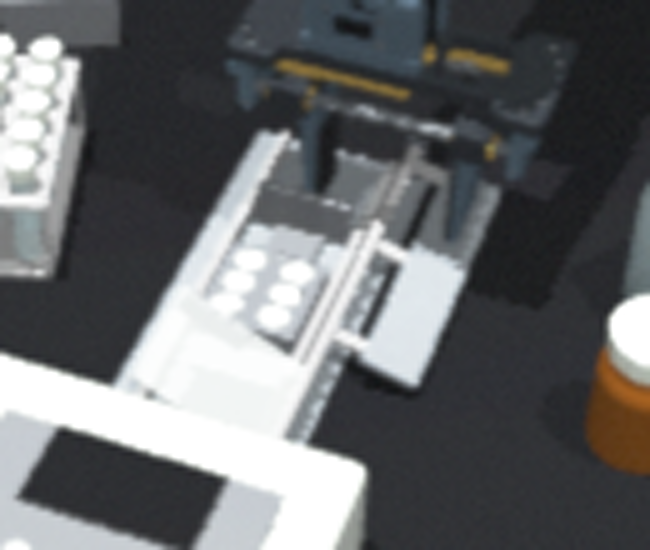

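The flap is nearly fully open: the cover is up at (215,340) and the bar is down at 6 N. Now sliding forward while holding it.

Request:
apply_moves([
  {"jaw": 0.165, "delta_pos": [-4, 0, 0.5], "spin": 0},
  {"jaw": 0.165, "delta_pos": [-9, 0, 0.5], "spin": 0},
  {"jaw": 0.165, "delta_pos": [-14, 0, 0.5], "spin": 0},
  {"jaw": 0.165, "delta_pos": [-20, 0, 0.5], "spin": 0},
  {"jaw": 0.165, "delta_pos": [-26, 0, 0.5], "spin": 0},
  {"jaw": 0.165, "delta_pos": [-32, 0, 0.5], "spin": 0},
  {"jaw": 0.165, "delta_pos": [-38, 0, 0.5], "spin": 0},
  {"jaw": 0.165, "delta_pos": [-42, 0, 0.5], "spin": 0},
])

```text
time_s: 5.9
ee_pos: [523.1, 69.3, 18.3]
ee_rot: [179.9, -0.4, -172.1]
force: [-11.7, 1.6, 15.4]
gripper_width: 75.9
```

```bash
python3 d.py -41 44.5 19; python3 - <<'E'
from h import *
for n,(x,y,w,h),s in(("scene",(205,130,130,110),6.),):
    im=cams.grab_frame(n)[y:y+h,x:x+w,::-1];cv2.imwrite(f"pics/e_{n}.png",cv2.resize(im,None,fx=5,fy=5,interpolation=cv2.INTER_CUBIC))
E
```

```text
t 5.9 reader [-112.1   44.6   18.3] rot [ 179.9   -0.4 -172.1] F [-11.7   1.6  15.4] w 75.9
delta [-71.1  -0.3  -1.2] spin 0.003
```

View pics/e_scene.png

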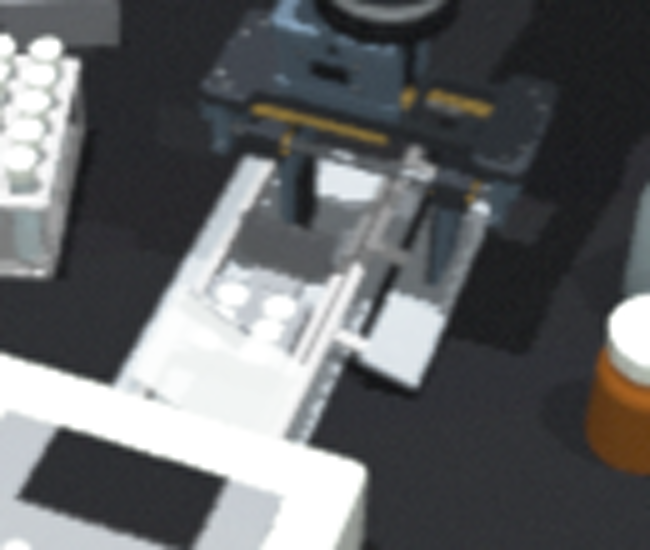

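Carrier is sliding under the raised flap: the front caps are disappearing at (240,325). Continuing with slightly less press.

Request:
apply_moves([
  {"jaw": 0.165, "delta_pos": [-4, 0, -0.5], "spin": 0},
  {"jaw": 0.165, "delta_pos": [-9, 0, -0.5], "spin": 0},
  {"jaw": 0.165, "delta_pos": [-14, 0, -0.5], "spin": 0},
  {"jaw": 0.165, "delta_pos": [-19, 0, -0.5], "spin": 0},
  {"jaw": 0.165, "delta_pos": [-24, 0, -0.5], "spin": 0},
  {"jaw": 0.165, "delta_pos": [-29, 0, -0.5], "spin": 0},
  {"jaw": 0.165, "delta_pos": [-34, 0, -0.5], "spin": 0},
  {"jaw": 0.165, "delta_pos": [-38, 0, -0.5], "spin": 0},
])

```text
time_s: 6.95
ee_pos: [557.2, 74.5, 18.5]
ee_rot: [179.9, -0.9, -172.1]
force: [-9.6, 1.2, 12.4]
gripper_width: 76.4
```

```bash
python3 d.py -41 44.5 19; python3 - <<'E'
from h import *
for n,(x,y,w,h),s in(("scene",(205,130,130,110),6.),):
    im=cams.grab_frame(n)[y:y+h,x:x+w,::-1];cv2.imwrite(f"pics/f_{n}.png",cv2.resize(im,None,fx=5,fy=5,interpolation=cv2.INTER_CUBIC))
E
```

```text
t 6.95 reader [-77.7  45.3  18.5] rot [ 179.9   -0.9 -172.1] F [-9.6  1.2 12.4] w 76.4
delta [-36.6  -0.9  -1.1] spin 0.003
```

View pics/f_scene.png

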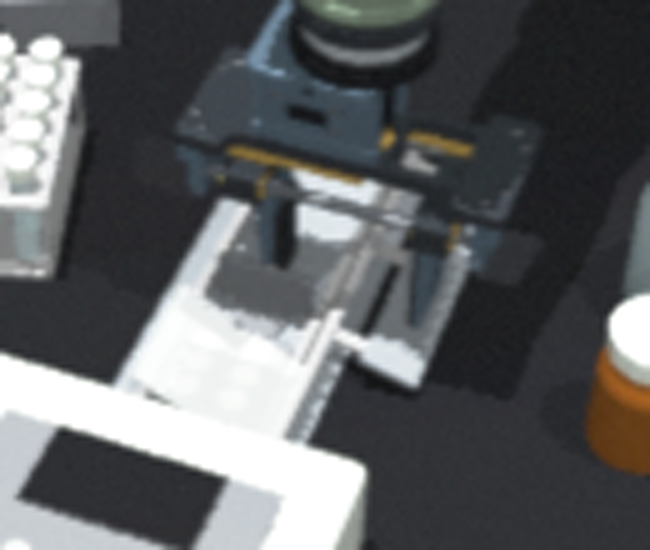

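The block is now under the clear cover, with its caps visible through it at (210,380). About 35 mm remain.

Request:
apply_moves([
  {"jaw": 0.165, "delta_pos": [-5, 0, -0.3], "spin": 0},
  {"jaw": 0.165, "delta_pos": [-10, 0, -0.3], "spin": 0},
  {"jaw": 0.165, "delta_pos": [-15, 0, -0.3], "spin": 0},
  {"jaw": 0.165, "delta_pos": [-20, 0, -0.3], "spin": 0},
  {"jaw": 0.165, "delta_pos": [-24, 0, -0.3], "spin": 0},
  {"jaw": 0.165, "delta_pos": [-28, 0, -0.3], "spin": 0},
  {"jaw": 0.165, "delta_pos": [-31, 0, -0.3], "spin": 0},
  {"jaw": 0.165, "delta_pos": [-33, 0, -0.3], "spin": 0},
])

```text
time_s: 8.0
ee_pos: [586.4, 79.2, 18.4]
ee_rot: [179.8, -1.3, -172.1]
force: [-9.6, 0.9, 12.4]
gripper_width: 76.5
```

```bash
python3 d.py -41 44.5 19; python3 - <<'E'
from h import *
for n,(x,y,w,h),s in(("scene",(205,130,130,110),6.),):
    im=cams.grab_frame(n)[y:y+h,x:x+w,::-1];cv2.imwrite(f"pics/g_{n}.png",cv2.resize(im,None,fx=5,fy=5,interpolation=cv2.INTER_CUBIC))
E
```

```text
t 8.0 reader [-48.1  45.9  18.4] rot [ 179.8   -1.3 -172.1] F [-9.6  0.9 12.4] w 76.5
delta [-7.1 -1.4 -0.8] spin 0.003
```

View pics/g_scene.png

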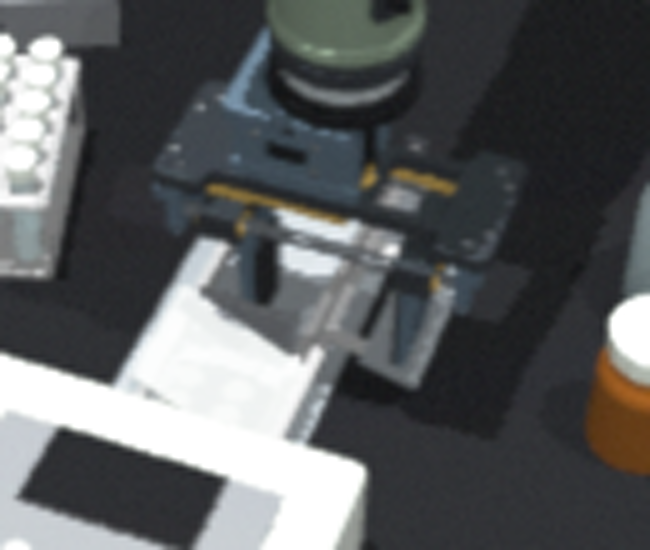

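Request:
apply_moves([
  {"jaw": 0.165, "delta_pos": [-4, 0, 0], "spin": 0},
  {"jaw": 0.165, "delta_pos": [-5, 0, 0], "spin": 0},
  {"jaw": 0.165, "delta_pos": [-6, 0, 0], "spin": 0},
  {"jaw": 0.165, "delta_pos": [-7, 0, 0], "spin": 0},
  {"jaw": 0.165, "delta_pos": [-8, 0, 0], "spin": 0},
  {"jaw": 0.165, "delta_pos": [-9, 0, 0], "spin": 0},
  {"jaw": 0.165, "delta_pos": [-10, 0, 0], "spin": 0},
  {"jaw": 0.165, "delta_pos": [-10, 0, 0], "spin": 0},
])

```text
time_s: 9.05
ee_pos: [591.4, 80.4, 18.4]
ee_rot: [179.8, -1.9, -172.0]
force: [-10.8, -0.3, 14.0]
gripper_width: 76.2
```

```bash
python3 d.py -41 44.5 19
```

```text
t 9.05 reader [-42.9  46.4  18.4] rot [ 179.8   -1.9 -172. ] F [-10.8  -0.3  14. ] w 76.2
delta [-1.9 -1.9 -0.7] spin 0.004
```

Request:
apply_moves([
  {"jaw": 0.165, "delta_pos": [-5, 0, -0.7], "spin": 0},
  {"jaw": 0.165, "delta_pos": [-6, 0, -0.7], "spin": 0},
  {"jaw": 0.165, "delta_pos": [-7, 0, -0.7], "spin": 0},
  {"jaw": 0.165, "delta_pos": [-8, 0, -0.7], "spin": 0},
  {"jaw": 0.165, "delta_pos": [-9, 0, -0.7], "spin": 0},
  {"jaw": 0.165, "delta_pos": [-9, 0, -0.7], "spin": 0},
  {"jaw": 0.165, "delta_pos": [-9, 0, -0.7], "spin": 0},
  {"jaw": 0.165, "delta_pos": [-9, 0, -0.7], "spin": 0},
])

```text
time_s: 10.05
ee_pos: [591.4, 80.4, 18.6]
ee_rot: [179.8, -3.1, -172.1]
force: [-17.6, -1.3, 18.8]
gripper_width: 76.4
```

```bash
python3 d.py -41 44.5 19;  python3 - <<'E'
from h import *
for n,(x,y,w,h),s in(("scene",(195,150,100,90),7.),("top",(190,120,130,135),4.4)):
    im=cams.grab_frame(n)[y:y+h,x:x+w,::-1];cv2.imwrite(f"pics/i_{n}.png",cv2.resize(im,None,fx=s,fy=s,interpolation=cv2.INTER_CUBIC))
E
```

```text
t 10.05 reader [-42.9  46.4  18.6] rot [ 179.8   -3.1 -172.1] F [-17.6  -1.3  18.8] w 76.4
delta [-1.9 -1.9 -0.5] spin 0.003
```

View pics/i_scene.png

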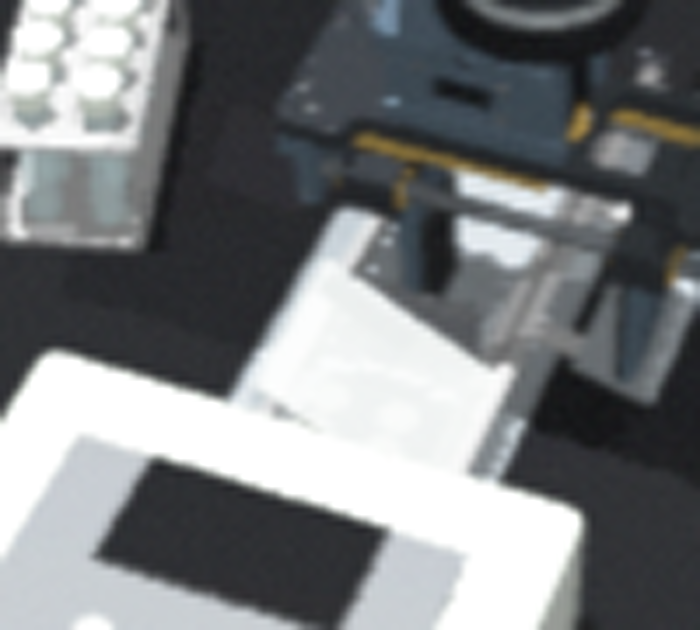

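View pics/i_top.png

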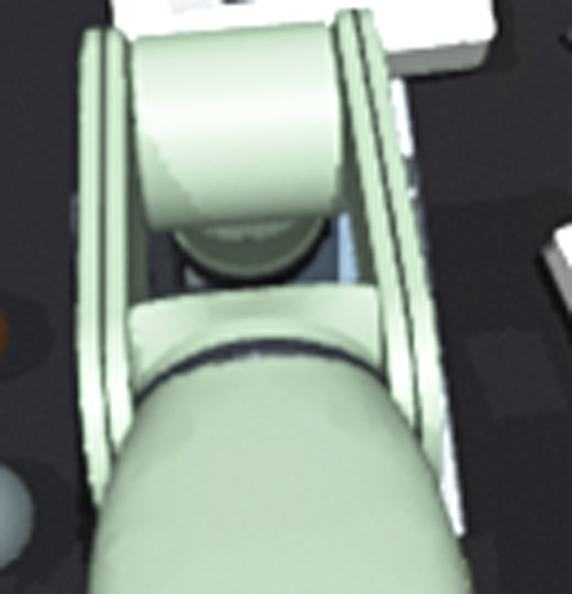

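It has stalled at reader x = -42.9, where home is expected (about -41), but the bar's friction could be hiding the contact. I'll press more lightly and push again to tell the two apart.

Request:
apply_moves([
  {"jaw": 0.165, "delta_pos": [-7, 0, -1.0], "spin": 0},
  {"jaw": 0.165, "delta_pos": [-8, 0, -1.5], "spin": 0},
  {"jaw": 0.165, "delta_pos": [-9, 0, -1.8], "spin": 0},
  {"jaw": 0.165, "delta_pos": [-10, 0, -1.8], "spin": 0},
  {"jaw": 0.165, "delta_pos": [-11, 0, -1.8], "spin": 0},
  {"jaw": 0.165, "delta_pos": [-11, 0, -1.8], "spin": 0},
  {"jaw": 0.165, "delta_pos": [-11, 0, -1.8], "spin": 0},
  {"jaw": 0.165, "delta_pos": [-11, 0, -1.8], "spin": 0},
])

```text
time_s: 11.15
ee_pos: [591.3, 80.4, 19.0]
ee_rot: [179.7, -4.5, -172.2]
force: [-22.4, -1.8, 17.3]
gripper_width: 75.9
```

```bash
python3 d.py -41 44.5 19;  python3 - <<'E'
from h import *
print(env.state()['torque'])
for n,(x,y,w,h),s in(("scene",(195,150,100,90),7.),):
    im=cams.grab_frame(n)[y:y+h,x:x+w,::-1];cv2.imwrite(f"pics/j_{n}.png",cv2.resize(im,None,fx=s,fy=s,interpolation=cv2.INTER_CUBIC))
E
```

```text
t 11.15 reader [-43.1  46.5  19. ] rot [ 179.7   -4.5 -172.2] F [-22.4  -1.8  17.3] w 75.9
delta [-2.1 -2.  -0.1] spin 0.0
[-0.46884158  3.77135942 -0.59980581]
```

View pics/j_scene.png

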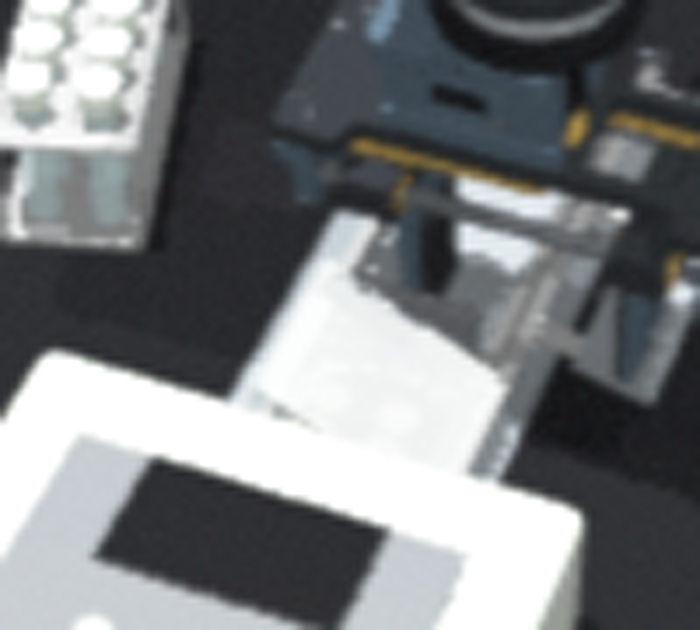

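Fx has risen to 22 N, above Fz at 17 N, with no motion, so this is a hard stop and consistent with home. I'll back the finger off the plate while still holding the bar, then look at the carrier's position.

Request:
apply_moves([
  {"jaw": 0.165, "delta_pos": [-4, 0, -0.3], "spin": 0},
  {"jaw": 0.165, "delta_pos": [0, 0, -0.3], "spin": 0},
  {"jaw": 0.165, "delta_pos": [4, 0, -0.3], "spin": 0},
  {"jaw": 0.165, "delta_pos": [8, 0, 0], "spin": 0},
  {"jaw": 0.165, "delta_pos": [12, 0, 0.3], "spin": 0},
  {"jaw": 0.165, "delta_pos": [15, 0, 0.5], "spin": 0},
  {"jaw": 0.165, "delta_pos": [17, 0, 0.6], "spin": 0},
  {"jaw": 0.165, "delta_pos": [17, 0, 0.6], "spin": 0},
])

```text
time_s: 12.2
ee_pos: [574.2, 78.1, 19.7]
ee_rot: [179.7, -4.5, -172.2]
force: [1.5, 1.8, 4.3]
gripper_width: 76.2
```

```bash
python3 d.py -41 44.5 19;  python3 - <<'E'
from h import *
im=cams.grab_frame("scene");cv2.imwrite("raw_scene.png",im[:,:,::-1])
E
python3 ov.py 45 k; python3 - <<'E'
import cv2
im=cv2.imread("raw_scene.png")[150:240,195:295];cv2.imwrite("pics/k_raw.png",cv2.resize(im,None,fx=7,fy=7,interpolation=cv2.INTER_CUBIC))
E
```

```text
t 12.2 reader [-60.3  46.5  19.7] rot [ 179.7   -4.5 -172.2] F [1.5 1.8 4.3] w 76.2
delta [-19.3  -2.   -0.8] spin 0.001
```

View pics/ov_scene_k.png

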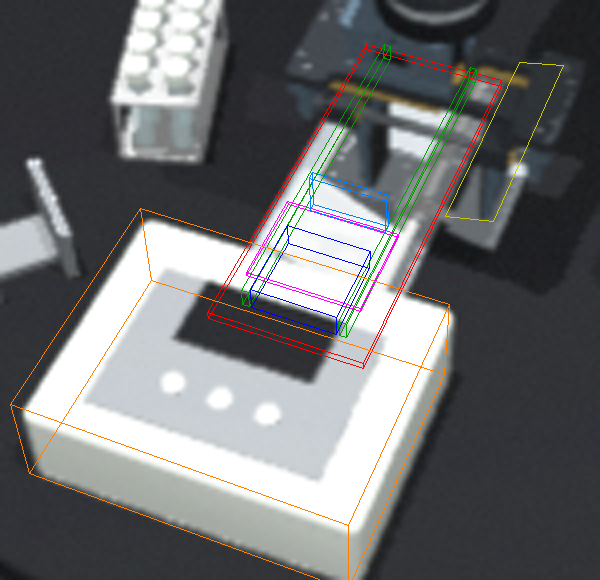

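View pics/k_raw.png

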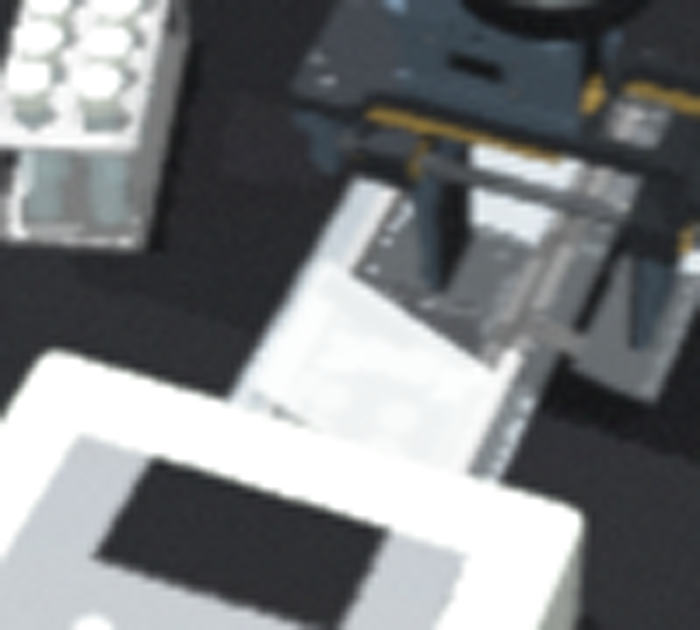

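The end plate's faint top edge at (365,270)–(480,310) in k_raw is close to the home overlay. Lifting away now, with tilt compensation.

Request:
apply_moves([
  {"jaw": 0.165, "delta_pos": [2, 0, -8], "spin": 0},
  {"jaw": 0.165, "delta_pos": [4, 0, -18], "spin": 0},
  {"jaw": 0.165, "delta_pos": [6, 0, -30], "spin": 0},
  {"jaw": 0.165, "delta_pos": [9, 0, -55], "spin": 0},
  {"jaw": 0.165, "delta_pos": [12, 0, -85], "spin": 0},
  {"jaw": 0.165, "delta_pos": [25, 0, -120], "spin": 0},
  {"jaw": 0.165, "delta_pos": [60, 0, -155], "spin": 0},
  {"jaw": 0.165, "delta_pos": [110, 0, -175], "spin": 0},
])

```text
time_s: 13.25
ee_pos: [478.6, 63.9, 204.4]
ee_rot: [179.8, -4.4, -172.2]
force: [-0.2, -0.5, 0.1]
gripper_width: 75.9
```

Request:
apply_moves([
  {"jaw": 0.165, "delta_pos": [40, 0, 0], "spin": 0},
  {"jaw": 0.165, "delta_pos": [80, 0, 0], "spin": 0},
  {"jaw": 0.165, "delta_pos": [120, 0, 0], "spin": 0},
  {"jaw": 0.165, "delta_pos": [150, 0, 0], "spin": 0},
  {"jaw": 0.165, "delta_pos": [170, 0, 0], "spin": 0},
  {"jaw": 0.165, "delta_pos": [180, 0, 0], "spin": 0},
  {"jaw": 0.165, "delta_pos": [180, 0, 0], "spin": 0},
  {"jaw": 0.165, "delta_pos": [180, 0, 0], "spin": 0},
])

```text
time_s: 14.25
ee_pos: [301.6, 39.6, 218.4]
ee_rot: [179.8, -4.4, -172.2]
force: [-0.1, 0.0, -0.5]
gripper_width: 76.5
```

```bash
python3 d.py;  python3 - <<'E'
from h import *
for n in("scene","top"):
    im=cams.grab_frame(n);cv2.imwrite(f"raw_{n}.png",im[:,:,::-1])
a=cv2.imread("raw_top.png")[120:260,195:315];cv2.imwrite("pics/l_top.png",cv2.resize(a,None,fx=4.2,fy=4.2,interpolation=cv2.INTER_CUBIC))
a=cv2.imread("raw_scene.png")[150:240,195:315];cv2.imwrite("pics/l_scene.png",cv2.resize(a,None,fx=6.5,fy=6.5,interpolation=cv2.INTER_CUBIC))
E
python3 ov.py 45 l
```

```text
t 14.25 reader [-335.6   45.1  218.4] rot [ 179.8   -4.4 -172.2] F [-0.1  0.  -0.5] w 76.5
```

View pics/l_scene.png

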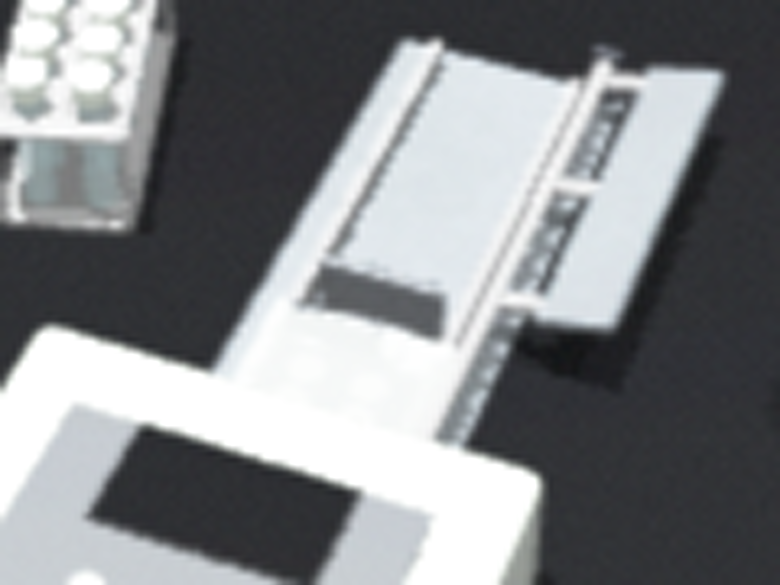

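View pics/l_top.png

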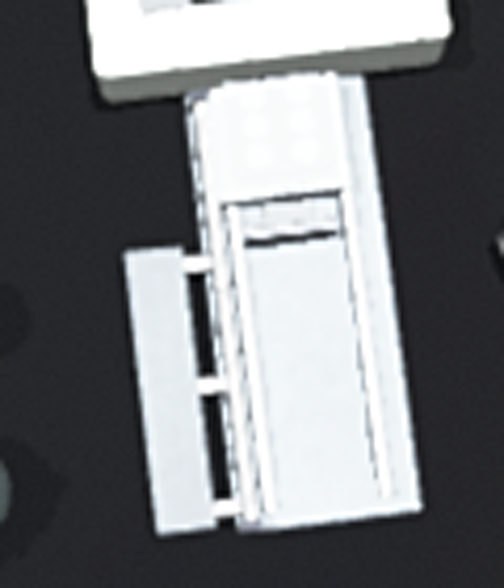

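View pics/ov_top_l.png

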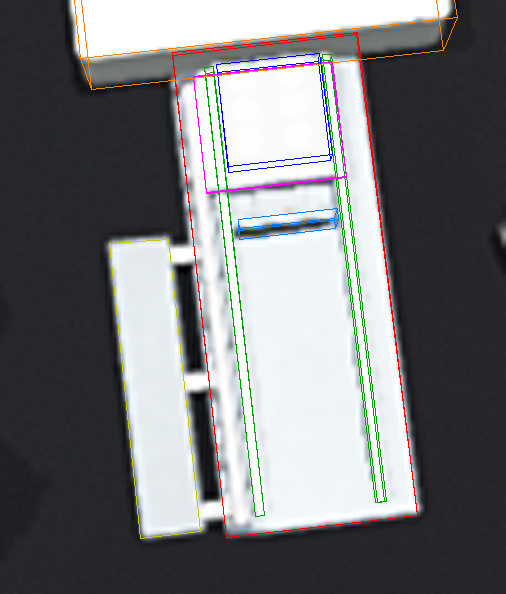

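View pics/ov_scene_l.png

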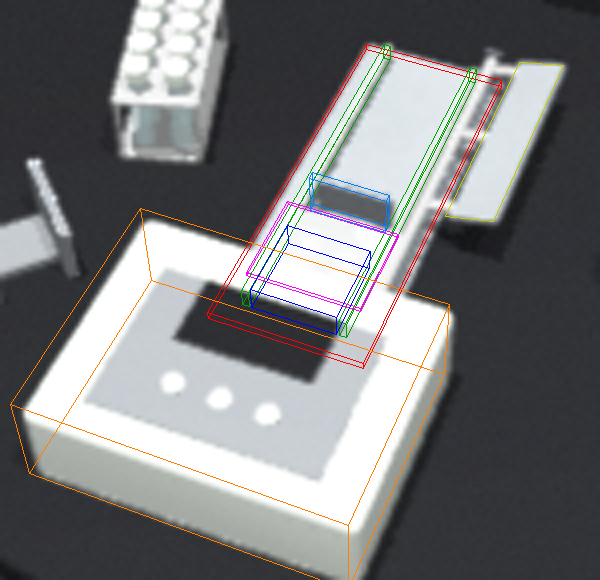

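```bash
python3 - <<'E'
from h import *
p=np.load("pose.npy")
def w2r(P): 
    d=np.asarray(P)[:2]-p[:2];c,s=np.cos(p[2]),np.sin(p[2]);return np.round([c*d[0]+s*d[1],-s*d[0]+c*d[1]],1)
for u in((270.2,214.6),(264.0,177.1)): print(w2r(unproj("top",u,38)),w2r(unproj("top",u,6)))
print("caps0",w2r(unproj("top",np.array((281,286))/4.6+[205,125],30)))
a=cv2.imread("raw_top.png")[130:185,235:285].astype(float)
a=np.clip((a-215)/40*255,0,255).astype(np.uint8);cv2.imwrite("pics/m_top.png",cv2.resize(a,None,fx=10,fy=10,interpolation=cv2.INTER_CUBIC))
E
```

```text
[-122.5   -0.9] [-120.4   -2.3]
[-28.5   3.4] [-23.5   2.1]
caps0 [-53.    0.9]
```

View pics/m_top.png

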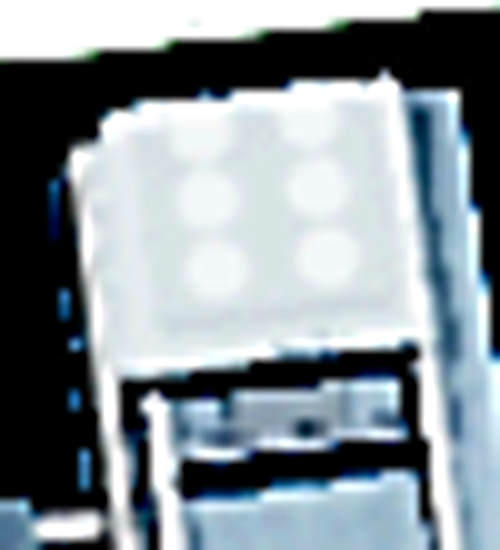

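```bash
python3 - <<'E'
from h import *
p=np.load("pose.npy")
def w2r(P): 
    d=np.asarray(P)[:2]-p[:2];c,s=np.cos(p[2]),np.sin(p[2]);return np.round([c*d[0]+s*d[1],-s*d[0]+c*d[1]],1)
for z in(26,30): print(w2r(unproj("top",np.array((262.5,192.5))/10-.45+[235,130],z)))
print("block rear",w2r(unproj("top",np.array((280,320))/10-.45+[235,130],24)))
print("cover front",w2r(unproj("top",np.array((265,362))/10-.45+[235,130],31)))
# plate top rear edge; front of case bottom
print("plate dark top/bot",[w2r(unproj("top",np.array((295,v))/10-.45+[235,130],z)) for v,z in((455,38),(485,6))])
print(proj("top",r2w(p,[[75,-50,6],[75,0,24],[75,0,72]]))) 
E
```

```text
[46.3  2.5]
[45.4  2.7]
block rear [13.6  1.8]
cover front [2.  7.1]
plate dark top/bot [array([-23.4,   2.7]), array([-25.9,   2.3])]
[[279.54436294 137.61027074]
 [260.47232676 137.95291948]
 [260.71347194 132.99771714]]
```

Caps centre measures at reader x 45 to 46 mm and the block's rear at about 14 mm. The carrier is home and the flap is shut, so I'm handing in.

```bash
python3 -c "
from workcell import env
print(env.job_done())"
```

```text
the job is handed in; nothing more can be done
None
```

The carrier is fully home in the reader, the flap has dropped shut behind the block, and the job is handed in at about 14.4 s of the 40 s allowed. I used the smallest carrier, the one already in the channel. One fingertip held the bar down with the flap about fully open. The other pushed the end plate about 95 mm until it stopped. I then backed that finger off the plate with the bar still held, and lifted the hand clear.

**Last checks:**
- **Home position:** In the top view the six caps centre at reader x 45–46 mm, against 45 mm for home. The end plate's rear face is at about -23 to -26 mm, against -25 mm.
- **Hard stop:** The push reached 22 N with no further motion.
- **Flap:** The bar and cover are back where they were when shut.
- **Hand clear:** Measured force is about 0.
- **Things to leave alone:** The bottle and jar were clear of the hand during the push, and the tube rack looks unmoved in the last scene view.

**Disagreements:**
- The two cameras differ by about 1–2 px on the reader's pose, so these positions are good to about 2–3 mm.
- One rough reading put the plate's rear at -28.5 mm, because it used a shadow line. The closer crop did not bear it out.
- The tool tilted about 4.5° under the push load, with no visible effect on the carrier.

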